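Load the second slotted weight on the glue press

ROBOT

A 7-joint arm with a two-finger parallel gripper is mounted at the origin on the work surface. World frame = base frame: x ahead of the robot, y to its left, z up, the work surface at z = 0. Lengths are in m, angles in rad, forces in N, time in s.
With the tool pointing down it reaches from about 0.4 to 0.9 m from the base axis. Payload 5.6 kg.
Tool frame: the origin (TCP) lies midway between the tips of the shut fingers; the grasp point (between the pads) lies 19 mm behind it; y points along the fingers, z is the direction in which the jaws open and shut, and the axes are right-handed (so a half turn about y gives the same grasp; the last joint's range is limited). The gripper opens to 92 mm and grips with 3 to 60 N. Pads are 20 mm wide; open, the fingers measure 128 mm over their backs; the gripper's body (75 mm by 189 mm) begins 69 mm behind the grasp point.
Start: joints at [1.059, 0.468, -0.012, 1.603, 0.006, 1.071, -0.056], TCP at [0.294, -0.58, 0.188] pointing down, gripper open.
Joint ranges: [-2.53, 2.53], [-0.31, 2.02], [-1.57, 1.55], [0.28, 2.44], [-1.29, 4.43], [0.15, 1.84], [-2.92, 2.92]. Speed limits (rad/s): [2.57, 2.57, 3.14, 3.14, 3.14, 3.14, 3.14].

INTERFACE

Orientations are given as a 3x3 rotation matrix whose columns are the frame's x, y, z axes.
In Python, from station import env, effector, solver, viewer, workorder, search_frame, tip_of gives the robot as it stands. Calls block until the motion is done:
- env.reach(position, orientation): joint-space move of the TCP to a pose.
- env.movel(position, frame=None, rate=0.15): straight line of the TCP; frame=None keeps the orientation; rate is the mean speed in m/s.
- env.goto_joints(angles): joint-space move.
- effector.release() and effector.grasp(squeeze=None): open the fingers fully, or close them until they stop; squeeze is the grip in N (None keeps the last).
- env.pause(seconds).
- solver.inverse_kinematics(position, orientation): joint angles nearest the present ones, or None.
- env.sense(): the state.
- viewer.read_camera(name): name is "scene" or "top"; returns (picture, depth): 384x512x3 uint8, red, green, blue; 384x512 float32, m along the optical axis (not along the pixel's ray), 0 where there is no reading.
- viewer.camera_info(name): a dict with "intrinsics" (3x3 intrinsics, pixels), "dist_coeffs" ([k1, k2, p1, p2, k3] as OpenCV has them; the pictures are not rectified), "eye" and "rotation" of the camera in the world. Camera axes: x right, y up, looking along -z (the intrinsics and any distortion apply to the point x, -y, -z); pixel columns grow to the right and rows downward; lengths in m; the calibration is good to about 2 mm. A picture is of the moment at which its call begins. camera_info takes no time and is no camera call.
A pose or a line that the arm cannot do raises env.PlanningError and nothing moves.
- workorder.finish_job(): hands the job in, once; it reports no verdict.
Trained networks look in the newest picture that a camera, given by its name, has taken for a name from the list of things; names that differ only in an ending like _2 or _b are one class to them, and where a whole thing is asked for, a point or a joint stands for the part that bears it (a point fixed in the world has none). Each returns a list of dicts, best first, with "score" (0 to 1); they miss things now and then, are a little off and sometimes report something else, mostly with a low value. They report only what shows in the picture. A call takes as long as a camera call. They do not tell look-alikes from the thing itself.
- search_frame(camera, name): "at" ([x, y, z] in m, in world coordinates, good to about 4 mm: the middle of the surface that is visible of it).
- tip_of(camera, name): "at" ([x, y, z] in m, in world coordinates, good to about 4 mm: a listed point, or the origin of a listed thing).
The state is a dict: "t": time; "joint_positions": joint angles; "joint_velocities": joint speeds; "tau": joint torques, N m; "ee_pos": TCP position; "tcp_rot": TCP orientation; "wrist_force": force on the tool from outside, world axes, zero at the start; "moment": the same for the moment, N m; "gripper_width": finger opening in m.
Only numpy, scipy, OpenCV 4.12 (cv2) and the standard library are available. Lean on these libraries where they do the work, as an engineer would, in place of code of your own. Each camera call takes 0.05 s, during which the arm holds its last target.

TASK

The loose slotted weight lies on the shelf of the glue press. Slide it sideways off the shelf on top of the weight that is already on the stem, until the stem is fully home at the end of its slot; then turn it on the stem so that its slot points to the side opposite the lower weight's slot, and leave it lying flat there. Leave the lower weight as it is and do not disturb the jar, the screwdriver or the spray can.

Things in the scene. Friction and masses are not known exactly. Their poses are not given: they have to be found in the camera images.
- press: Glue press, fixed to the bench. Origin on the bench under the stem's axis, z up. Grey base 190 x 390 mm; a white round housing (136 mm dia) and an aluminium foot below the stem. The stem, on the origin's axis, is an upright steel rod of 12 mm dia with a black head, 30 mm dia, 123 to 135 mm above the bench, so a weight cannot go on from above. The loading shelf is on its own +y side.
- shelf (a point): Centre of the top of the loading shelf: a flat aluminium plate without rims, 76 mm above the bench. In the press frame (same axes here) it spans y = 64 to 273 mm and x = -95 to 95 mm, this point being at y = 168 mm. Its top is 1 mm above the lower weight's top.
- stem (a point): Point on the stem's axis at the height of the lower weight's top face, 75 mm above the bench.
- lower: The weight already on the stem: dark grey metal, same shape and size as the loose one. Origin on the stem's axis in its underside, 50 mm above the bench (top at 75 mm); its own +x points along its slot to the open mouth. It cannot leave the stem and turns on it only stiffly (about 0.4 N m). At the start its slot points away from the shelf, up to 50 degrees either side.
- lower_mouth (a point): Middle of the mouth of the lower weight's slot, at its rim, 60 mm from its centre, on its top face.
- weight: Loose slotted weight: dark grey cast disc, 120 mm dia, 25 mm thick, 0.4 to 0.9 kg, lying on the shelf, too wide to grip across. Origin at the disc's centre in its underside, z up; its own +x points along the slot to the open mouth. Opposite the slot it is cut off by a straight upright flat at x = -40 mm (y = -45 to 45 mm), good for pushing with two fingertips.
- weight_mouth (a point): Middle of the mouth of the loose weight's slot, at the rim, 60 mm from its centre along its +x, on its top face. The slot is 16 mm wide, cut through, and ends in a flat face at x = -6 mm, so the stem is on the disc's centre when home. The mouth flares from 16 mm at x = 36 mm to 42 mm at the rim. At the start it faces the stem within about 40 degrees.
- jar: Screw-top glass jar, 68 mm dia, 85 mm tall, bystander. Origin at its underside.
- driver: Screwdriver with a yellow handle, 190 mm long, lying on the bench, bystander.
- spray: White spray can, 64 mm dia, 140 mm tall, bystander. Origin at its underside.
There are look-alikes about, which are no part of the job. What is meant by the weight is not white, and is the smaller of those in its own colour.

How it is judged:
On the way:
1. the loose weight lies on the lower one with the stem home in its slot (horizontal distance between weight and stem below 0.005 m and z of weight in the frame of stem between -0.003 and 0.004 m), for 0.2 s.
At the end, for the whole second after the job is handed in: The loose weight lies flat and at rest on the lower weight, its centre within 4 mm of the stem's axis, its slot within about 30 degrees of directly opposite the lower weight's slot, and the lower weight's slot mouth is within 15 mm of where it was (horizontal distance between weight and stem below 0.004 m and z of weight in the frame of stem between -0.003 and 0.003 m and angle between weight's own z axis and vertical below 0.05 rad and x of weight_mouth in the frame of lower below -0.051 m and distance of lower_mouth from where it was at the start of the episode below 0.015 m and linear speed of weight below 0.01 m/s and angular speed of weight below 0.05 rad/s); the robot touches nothing.
It fails at once if the jar, screwdriver or spray can is moved by more than 20 mm (distance of any of jar, driver, spray from where it was at the start of the episode above 0.02 m).
It fails at once if the loose weight falls off the press (height (world z) of weight below 0.06 m).
It also fails if it takes over 67 s, if anything falls off the work surface, if the arm or the gripper's body presses on something with over 40 N, if the wrist force passes 120 N, or if a joint passes its speed limit or range.

## Working session

There is one attempt and no reset: what is moved stays moved. The work goes in short steps, each a Python script; the robot and the scene stay as the last script left them, time stands still between calls to the robot, and variables do not carry over. Pictures are saved under pics/ and viewed, and the job is handed in when it is done.

```bash
ls; mkdir -p pics
python3 - <<'E'
from station import env, viewer, search_frame, tip_of
import cv2
for c in ("scene","top"):
    p,d=viewer.read_camera(c); cv2.imwrite(f"pics/{c}0.png",p[:,:,::-1])
    for n in ("press","shelf","stem","lower","lower_mouth","weight","weight_mouth","jar","driver","spray"):
        print(c,n,[(r['at'] if not hasattr(r['at'],'round') else r['at'].round(3).tolist(),round(r['score'],2)) for r in tip_of(c,n)])
    i=viewer.camera_info(c); print(i)
print(env.sense())
E
```

```text
pics
scene press [([0.5491, -0.0886, -0.0032], 0.8)]
scene shelf [([0.5903, 0.0721, 0.0739], 0.66)]
scene stem [([0.5522, -0.0955, 0.0764], 0.96)]
scene lower [([0.5521, -0.0882, 0.05], 0.62)]
scene lower_mouth [([0.5535, -0.1513, 0.073], 0.63), ([0.5903, -0.384, -0.0058], 0.46), ([0.5528, -0.0908, -0.0019], 0.31)]
scene weight [([0.701, 0.3352, 0.0028], 0.7), ([0.5992, 0.0648, 0.078], 0.62)]
scene weight_mouth [([0.7526, 0.3676, 0.0218], 0.85), ([0.6053, 0.0091, 0.0976], 0.66), ([0.8867, 0.0807, 0.0314], 0.57)]
scene jar [([0.3931, -0.311, -0.0044], 0.58)]
scene driver [([0.5897, -0.3797, -0.0031], 0.8), ([0.5524, -0.0927, 0.0754], 0.21)]
scene spray [([0.443, 0.3367, -0.001], 0.97)]
{'intrinsics': array([[348.9684415 ,   0.        , 253.84501308],
       [  0.        , 348.9684415 , 191.10157635],
       [  0.        ,   0.        ,   1.        ]]), 'dist_coeffs': array([-0.05514214,  0.        ,  0.        ,  0.        ,  0.        ]), 'eye': array([ 1.00539257, -0.19867314,  0.82113572]), 'rotation': array([[ 0.42495037, -0.77521112,  0.46740229],
       [ 0.90519424,  0.36754406
[... 1314 characters left out ...]
07140784, -0.05629465]), 'joint_velocities': array([-0.00127168,  0.00175853,  0.00019586, -0.00155106,  0.00036624,
       -0.00120869,  0.00258436]), 'tau': array([-3.15844109e-04, -5.20432055e+01, -1.28970816e-02, -2.44061780e+01,
       -5.66413184e-02,  1.12196471e-02,  6.06724620e-05]), 'ee_pos': array([ 0.29359732, -0.57990397,  0.18777015]), 'tcp_rot': array([[-8.92160418e-01, -7.50944325e-05,  4.51718698e-01],
       [-4.51718698e-01, -1.66652218e-05, -8.92160421e-01],
       [ 7.45242728e-05, -9.99999997e-01, -1.90535081e-05]]), 'wrist_force': array([0.74055734, 0.36434109, 0.3277574 ]), 'moment': array([-0.02590078,  0.01450701, -0.02182671]), 'gripper_width': 0.09209834990245473}
```

View pics/scene0.png

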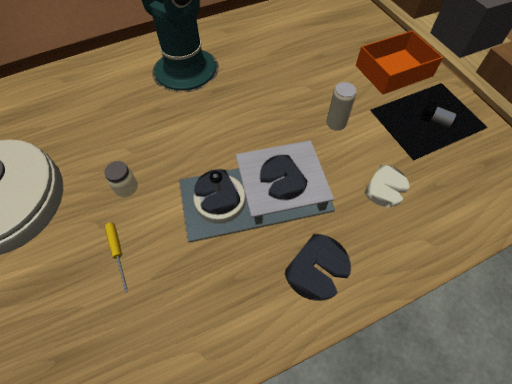

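View pics/top0.png

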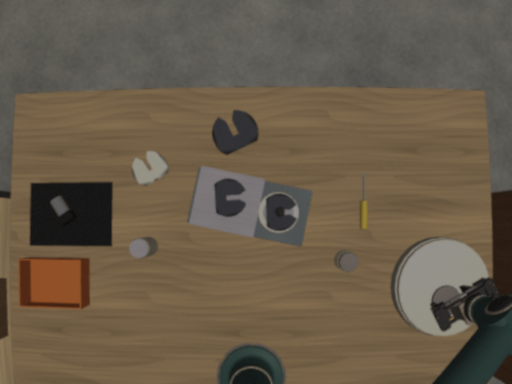

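Run:
```python
import cv2
p=cv2.imread("pics/top0.png"); cv2.imwrite("pics/top0crop.png",cv2.resize(p[90:270,130:370],None,fx=3.2,fy=3.2,interpolation=cv2.INTER_CUBIC))
```

```text
(no output)
```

View pics/top0crop.png

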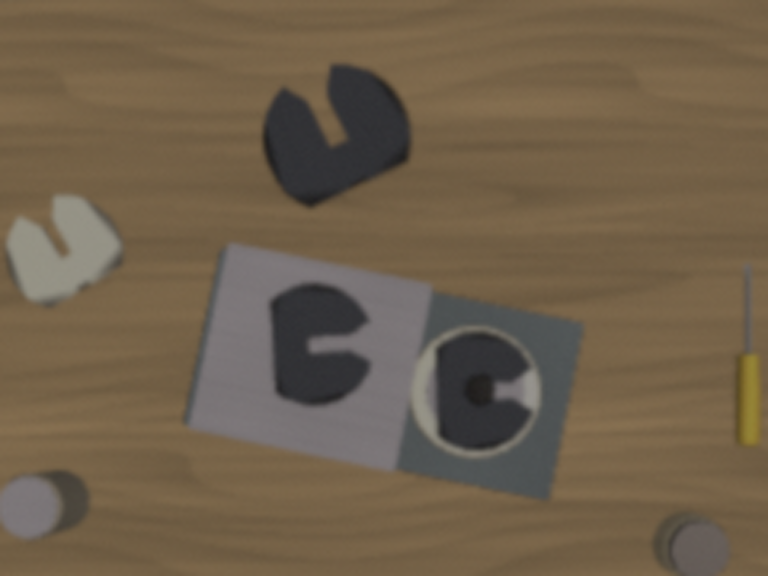

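The dark discs in the top view are at (229,197), on the shelf, and at (236,132), larger and on the bench. A white one is at (150,168). The loose weight is the shelf one: it is dark, smaller than the bench disc, and on the shelf, and the enlarged crop confirms it with its slot facing the stem and its flat on the far side. The lower weight is at (280,212), with its slot pointing right (world −y). Next I'll fit precise poses with a projected template.

```bash
cat > h.py <<'E'
import numpy as np, cv2
from scipy.optimize import minimize
from station import env, effector, solver, viewer, search_frame, tip_of
def poly():
    a0=np.arctan2(21,np.sqrt(60**2-21**2)); a1=np.pi-np.arctan2(44.72,40)
    t=np.linspace(a0,a1,40)
    up=[(60*np.cos(a),60*np.sin(a)) for a in t]
    lo=[(x,-y) for x,y in up[::-1]]
    p=[(-6,8),(36,8)]+up+lo+[(36,-8),(-6,-8)]
    return np.array(p)/1000
P=poly()
def proj(X,c):
    i=viewer.camera_info(c); R=i['rotation']; e=i['eye']
    pc=(np.asarray(X)-e)@R; pc=pc*[1,-1,-1]
    return cv2.projectPoints(pc.reshape(-1,1,3),np.zeros(3),np.zeros(3),i['intrinsics'],i['dist_coeffs'])[0][:,0]
S=8
def world(q,z):
    c,s=np.cos(q[2]),np.sin(q[2]); 
    return np.c_[P@np.array([[c,s],[-s,c]])+q[:2],np.full(len(P),z)]
def mask(q,z0,c,box):
    x0,y0,x1,y1=box; m=np.zeros(((y1-y0)*S,(x1-x0)*S),np.uint8)
    f=lambda z:np.round((proj(world(q,z),c)-[x0-.5,y0-.5])*S).astype(np.int32)
    A=f(z0);B=f(z0+.025)
    for k in range(len(A)):
        j=(k+1)%len(A); cv2.fillConvexPoly(m,cv2.convexHull(np.array([A[k],A[j],B[j],B[k]])),255)
    cv2.fillPoly(m,[B],255)
    return cv2.GaussianBlur(cv2.resize(m,(x1-x0,y1-y0),interpolation=cv2.INTER_AREA).astype(np.float32)/255,(0,0),.7)
def fit(img,c,q0,z0,ign=None,r=0.075):
    cc=proj([[q0[0]+a*r,q0[1]+b*r,z0+.0125] for a in(-1,1) for b in(-1,1)],c)
    x0,y0=np.floor(cc.min(0)).astype(int);x1,y1=np.ceil(cc.max(0)).astype(int);box=(max(x0,0),max(y0,0),min(x1,512),min(y1,384))
    g=cv2.cvtColor(img,cv2.COLOR_RGB2GRAY).astype(np.float32)[box[1]:box[3],box[0]:box[2]]
    w=np.ones_like(g)
    if ign is not None:
        for X,rad in ign:
            p=proj([X],c)[0]; yy,xx=np.mgrid[box[1]:box[3],box[0]:box[2]]; w[np.hypot(xx-p[0],yy-p[1])<rad]=0
    def cost(q):
        m=mask(q,z0,c,box); return -np.corrcoef(m[w>0],g[w>0])[0,1]*-1
    best=None
    for da in (-.3,0,.3):
        s=np.array([q0[0],q0[1],q0[2]+da]); sim=np.vstack([s,s+[.008,0,0],s+[0,.008,0],s+[0,0,.2]])
        o=minimize(cost,s,method='Nelder-Mead',options=dict(initial_simplex=sim,xatol=1e-4,fatol=1e-5))
        if best is None or o.fun<best.fun: best=o
    return best.x,best.fun
E
python3 - <<'E'
import sys; sys.path.insert(0,'.')
from h import *
for c in ("top","scene"):
    img=cv2.imread(f"pics/{c}0.png")[:,:,::-1].copy()
    q,f=fit(img,c,[.597,.071,-1.5],.076); print(c,"weight",q.round(4),np.degrees(q[2]).round(1),round(f,3))
    l,f=fit(img,c,[.552,-.0925,-1.57],.050,ign=[([.551,-.0925,.13],6 if c=="top" else 14)]); print(c,"lower",l.round(4),np.degrees(l[2]).round(1),round(f,3))
    o=img[:,:,::-1].copy(); o=cv2.resize(o,None,fx=4,fy=4)
    for qq,z in ((q,.101),(l,.075)): cv2.polylines(o,[np.round((proj(world(qq,z),c)+.5)*4).astype(int)],True,(0,255,0),1)
    p=proj([[.57,0,.08]],c)[0]*4; x,y=p.astype(int); cv2.imwrite(f"pics/fit_{c}.png",o[y-200:y+200,x-350:x+350])
print(env.sense()['t'])
for p in ([.61,.17,.2],[.55,-.09,.2]): 
  for a in range(-180,180,30):
    a=np.radians(a); z=np.array([np.cos(a),np.sin(a),0]);y=np.array([0,0,-1.]);x=np.cross(y,z)
    s=solver.inverse_kinematics(np.array(p),np.c_[x,y,z]); print(p,round(np.degrees(a)),None if s is None else np.round(s,2))
E
```

```text
top weight [ 0.5982  0.069  -1.5095] -86.5 -0.995
top lower [ 0.5523 -0.0922 -1.5519] -88.9 -0.783
scene weight [ 0.5991  0.0694 -1.5141] -86.8 -0.92
scene lower [ 0.551  -0.0922 -1.5399] -88.2 -0.737
1.1
[0.61, 0.17, 0.2] -180 [ 0.47  0.85 -1.33  1.58  0.84  1.38  2.2 ]
[0.61, 0.17, 0.2] -150 [-1.15  0.8   1.35  1.69 -0.81  1.33 -2.27]
[0.61, 0.17, 0.2] -120 [-0.04  0.46 -0.38  1.61  0.19  1.1  -2.57]
[0.61, 0.17, 0.2] -90 [ 0.07  0.5  -0.55  1.61  0.28  1.12 -2.12]
[0.61, 0.17, 0.2] -60 [ 0.12  0.51 -0.62  1.6   0.32  1.13 -1.62]
[0.61, 0.17, 0.2] -30 [ 0.15  0.52 -0.66  1.6   0.35  1.14 -1.12]
[0.61, 0.17, 0.2] 0 [ 0.17  0.53 -0.69  1.6   0.36  1.14 -0.61]
[0.61, 0.17, 0.2] 30 [ 0.2   0.55 -0.74  1.6   0.4   1.15 -0.11]
[0.61, 0.17, 0.2] 60 [ 0.23  0.56 -0.79  1.6   0.42  1.16  0.39]
[0.61, 0.17, 0.2] 90 [ 0.25  0.58 -0.82  1.59  0.45  1.17  0.9 ]
[0.61, 0.17, 0.2] 120 [ 0.47  0.85 -1.33  1.58  0.84  1.38  1.15]
[0.61, 0.17, 0.2] 150 [ 0.47  0.85 -1.33  1.58  0.84  1.38  1.67]
[0.55, -0.09, 0.2] -180 [-0.84  0.64  1.36  1.87 -0.67  1.2  -2.4 ]
[0.55, -0.09, 0.2] -150 [ 0.14  0.3  -0.04  1.82  0.01  1.02 -2.53]
[0.55, -0.09, 0.2] -120 [ 0.21  0.31 -0.13  1.81  0.05  1.02 -2.03]
[0.55, -0.09, 0.2] -90 [ 0.29  0.31 -0.23  1.81  0.08  1.03 -1.54]
[0.55, -0.09, 0.2] -60 [ 0.36  0.32 -0.32  1.8   0.12  1.03 -1.05]
[0.55, -0.09, 0.2] -30 [ 0.44  0.34 -0.41  1.8   0.15  1.04 -0.56]
[0.55, -0.09, 0.2] 0 [ 0.52  0.35 -0.51  1.79  0.2   1.05 -0.07]
[0.55, -0.09, 0.2] 30 [ 0.6   0.37 -0.62  1.79  0.25  1.06  0.41]
[0.55, -0.09, 0.2] 60 [ 0.6   0.38 -0.62  1.79  0.25  1.06  0.93]
[0.55, -0.09, 0.2] 90 [ 0.67  0.4  -0.71  1.78  0.29  1.07  1.42]
[0.55, -0.09, 0.2] 120 [ 1.01  0.7  -1.32  1.77  0.71  1.26  1.6 ]
[0.55, -0.09, 0.2] 150 [ 1.01  0.7  -1.32  1.77  0.71  1.26  2.13]
```

View pics/fit_top.png

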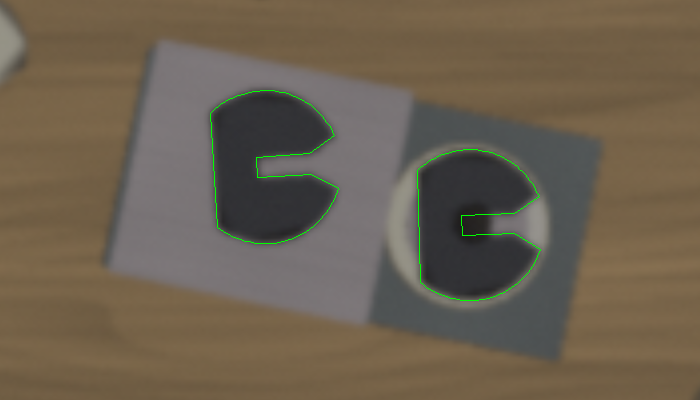

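View pics/fit_scene.png

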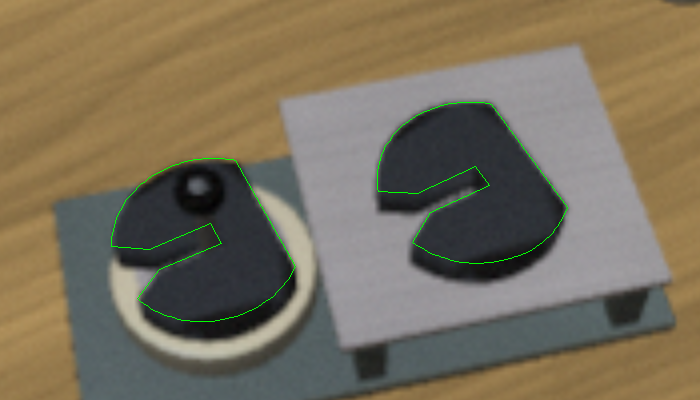

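Both cameras agree within 1 mm: weight at (0.5986, 0.0692) with its slot at −86.6°, stem at (0.5518, −0.0922), lower slot at −88.6°. The open gripper (92 mm) nearly spans the 90 mm flat, so the two open fingers can cradle the flat's corners. I'll approach behind the flat.

```bash
cat >> h.py <<'E'
STEM=np.array([.5518,-.0922])
def Rt(phi):  # tool x = phi (rad), pointing down
    a=phi+np.pi/2; z=np.array([np.cos(a),np.sin(a),0]); y=np.array([0,0,-1.]); return np.c_[np.cross(y,z),y,z]
def tcp(c,phi,dx,dy,z):
    u=np.array([np.cos(phi),np.sin(phi)]); v=np.array([-u[1],u[0]])
    return np.r_[np.asarray(c)+dx*u+dy*v,z]
def st(tag=""):
    s=env.sense(); print(tag,"t",round(s['t'],2),"p",np.round(s['ee_pos'],4),"F",np.round(s['wrist_force'],1),"M",np.round(s['moment'],2),"q",np.round(s['joint_positions'],2)); return s
def snap(c,n,crop=None,k=3):
    p,d=viewer.read_camera(c); o=p[:,:,::-1]
    if crop: o=o[crop[1]:crop[3],crop[0]:crop[2]]
    cv2.imwrite(f"pics/{n}.png",cv2.resize(o,None,fx=k,fy=k,interpolation=cv2.INTER_CUBIC)); return p
E
python3 - <<'E'
from h import *
W=[.5986,.0692]; f=np.radians(-86.6)
env.reach(tcp(W,f,-.066,0,.20),Rt(f)); st("above")
env.movel(tcp(W,f,-.066,0,.084)); st("down")
env.movel(tcp(W,f,-.056,0,.084),rate=.05); st()
snap("scene","s1",(150,110,370,260))
E
```

```text
above t 3.83 p [0.595  0.1337 0.1998] F [0.5 0.8 0.3] M [-0.03 -0.07  0.01] q [ 0.23  0.49 -0.68  1.66  0.34  1.11 -0.49]
down t 4.76 p [0.5954 0.1355 0.0849] F [ 0.4 -0.   0.1] M [ 0.04 -0.09  0.03] q [ 0.17  0.61 -0.62  1.75  0.44  0.91 -0.57]
 t 5.11 p [0.5957 0.1243 0.0844] F [ 0.2  0.2 -0.5] M [-0.04 -0.09 -0.04] q [ 0.19  0.61 -0.62  1.76  0.44  0.91 -0.55]
```

View pics/s1.png

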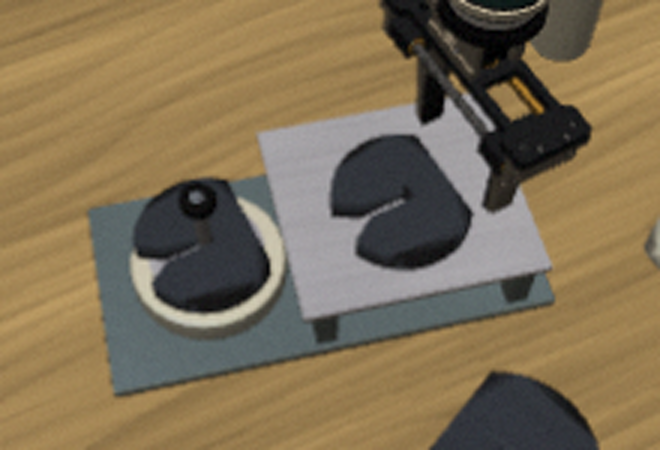

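The fingers are at about (430,95) and (500,185) in this crop, straddling the flat's corners just behind it, and nothing has been touched. I'll push toward the pre-stem pose while rotating slightly.

Run:
```python
from h import *
W=np.array([.5986,.0692]); f0=np.radians(-86.6); f1=np.radians(-100)
u=np.array([np.cos(f1),np.sin(f1)]); pre=STEM-.08*u
D=-.0485
env.movel(tcp(W,f0,D,0,.083),rate=.06); st("contact")
N=6
for k in range(1,N+1):
    s=k/N; c=W+s*(pre-W); f=f0+s*(f1-f0)
    env.movel(tcp(c,f,D,0,.083),Rt(f),rate=.06); st(k)
snap("scene","s2",(150,110,370,260)); 
img,_=viewer.read_camera("scene"); print(fit(img,"scene",[*pre,f1],.076), pre)
```

```text
contact t 5.43 p [0.5957 0.1169 0.0828] F [ 0.1 -0.1 -0.2] M [-0.08 -0.12  0.01] q [ 0.2   0.61 -0.62  1.76  0.44  0.91 -0.54]
1 t 5.82 p [0.5921 0.1033 0.083 ] F [-0.1  0.2  1.1] M [-0.05 -0.07 -0.03] q [ 0.22  0.6  -0.61  1.78  0.43  0.9  -0.56]
2 t 6.2 p [0.5885 0.0895 0.083 ] F [-0.3 -0.1  0.3] M [-0.04 -0.09  0.06] q [ 0.24  0.59 -0.6   1.79  0.42  0.89 -0.57]
3 t 6.59 p [0.585  0.0757 0.083 ] F [1.1 0.1 0. ] M [-0.07 -0.08  0.  ] q [ 0.26  0.58 -0.59  1.81  0.41  0.88 -0.58]
4 t 6.98 p [0.5813 0.0618 0.083 ] F [-0.9  0.8 -0.4] M [-0.05 -0.1   0.01] q [ 0.28  0.57 -0.58  1.82  0.4   0.87 -0.59]
5 t 7.38 p [0.5777 0.0478 0.083 ] F [0.  0.  0.1] M [-0.04 -0.03  0.02] q [ 0.3   0.56 -0.58  1.83  0.39  0.87 -0.6 ]
6 t 7.77 p [0.5741 0.0337 0.083 ] F [0.2 0.  0.2] M [ 0.   -0.11  0.01] q [ 0.32  0.55 -0.57  1.84  0.38  0.86 -0.61]
(array([0.59619807, 0.06595486, 1.48644146]), np.float64(-0.5430996428639595)) [ 0.56569185 -0.01341538]
```

View pics/s2.png

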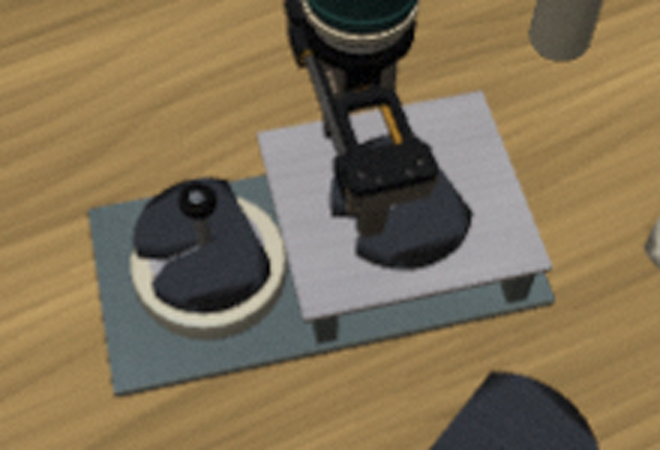

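The weight did not move. When open, the finger tips sit higher than the shut-finger TCP, so they passed over it. I'll retreat above and measure the open tips' height.

Run:
```python
from h import *
s=env.sense(); R=s['tcp_rot']
# earlier pose s1: near finger predicted pixel (crop x3) for several tip heights
for z in (.084,.094,.104,.114):
    a=np.radians(3.4); v=np.array([np.cos(a),np.sin(a)]); u=np.array([v[1],-v[0]])
    c=np.array([.5957,.1243])
    print(z,[((proj([np.r_[c+v*dv+u*du,z]],"scene")[0]-[150,110])*3+1).round().tolist() for dv in(.046,.064) for du in(.01,-.01)])
env.movel(s['ee_pos']+[0,0,.10]); f=np.radians(-86.6)
env.movel(tcp([.5986,.0692],f,-.080,0,.18),Rt(f),rate=.25)
st(); p=snap("scene","s3",(230,60,370,200),4)
snap("top","t3",(150,130,330,260),4)
```

```text
0.084 [[476.0, 222.0], [496.0, 212.0], [488.0, 238.0], [508.0, 228.0]]
0.094 [[478.0, 215.0], [498.0, 205.0], [490.0, 231.0], [510.0, 221.0]]
0.104 [[479.0, 209.0], [500.0, 199.0], [492.0, 225.0], [512.0, 215.0]]
0.114 [[481.0, 202.0], [502.0, 192.0], [493.0, 218.0], [514.0, 208.0]]
 t 9.3 p [0.5934 0.148  0.1789] F [-0.1 -0.  -0.2] M [-0.04 -0.07 -0.01] q [ 0.2   0.51 -0.68  1.67  0.36  1.08 -0.53]
```

View pics/s3.png

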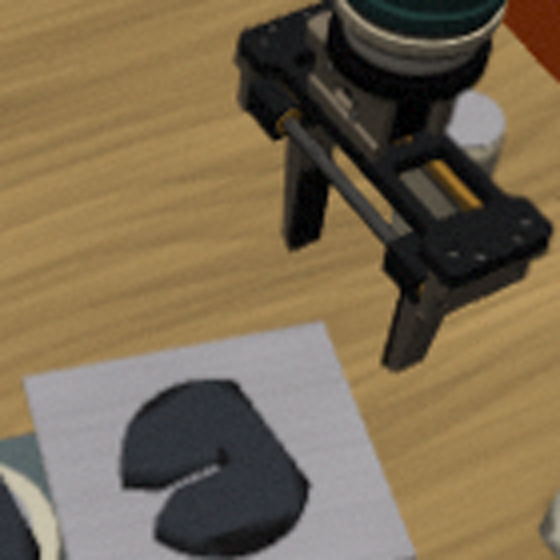

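View pics/t3.png

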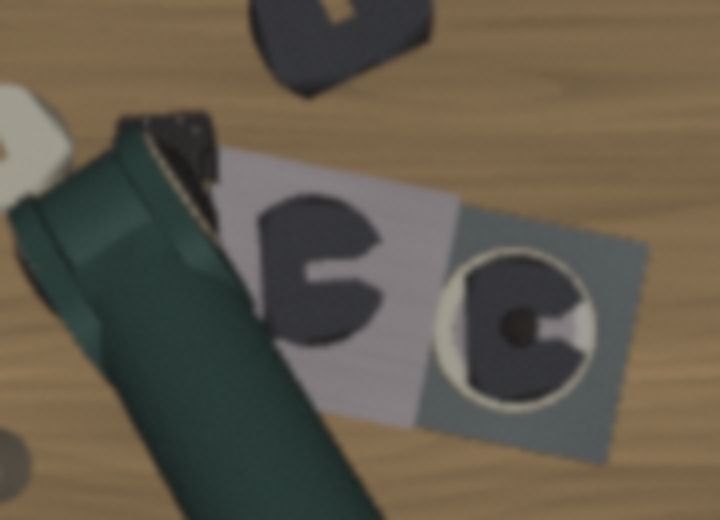

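Run:
```python
from h import *
p,d=viewer.read_camera("scene"); i=viewer.camera_info("scene")
ys,xs=np.mgrid[60:200,230:370]; xs=xs.ravel();ys=ys.ravel();dd=d[ys,xs];k=dd>0;xs,ys,dd=xs[k],ys[k],dd[k]
n=cv2.undistortPoints(np.c_[xs,ys].astype(np.float64).reshape(-1,1,2),i['intrinsics'],i['dist_coeffs'])[:,0]
pc=np.c_[n[:,0]*dd,-n[:,1]*dd,-dd]; X=pc@i['rotation'].T+i['eye']
s=env.sense(); L=(X-s['ee_pos'])@s['tcp_rot']  # tool coords
# near finger
for sg in (1,-1):
    m=(np.abs(L[:,0])<.03)&(sg*L[:,2]>.035)&(sg*L[:,2]<.085)&(L[:,1]>-.12)&(L[:,1]<.03)&(X[:,2]>.12)
    print(sg,m.sum())
    for lo in np.arange(-.08,.02,.008):
        q=m&(L[:,1]>=lo)&(L[:,1]<lo+.008)
        if q.any(): print(round(lo,3),q.sum(),"x",L[q,0].min().round(3),L[q,0].max().round(3),"z",L[q,2].min().round(3),L[q,2].max().round(3))
    print("max y",np.sort(L[m,1])[-5:].round(4))
print(s['ee_pos'],s['tcp_rot'].round(3))
```

```text
1 167
-0.08 22 x -0.009 0.013 z 0.049 0.066
-0.072 25 x -0.008 0.012 z 0.049 0.065
-0.064 28 x -0.008 0.011 z 0.048 0.064
-0.056 25 x -0.008 0.011 z 0.048 0.064
-0.048 23 x -0.008 0.011 z 0.051 0.062
-0.04 21 x -0.008 0.011 z 0.049 0.062
-0.032 6 x -0.004 0.01 z 0.051 0.061
max y [-0.0303 -0.0299 -0.0288 -0.0278 -0.0266]
-1 269
-0.08 28 x -0.008 0.012 z -0.056 -0.043
-0.072 28 x -0.01 0.012 z -0.059 -0.043
-0.064 29 x -0.008 0.012 z -0.06 -0.043
-0.056 24 x -0.01 0.011 z -0.056 -0.044
-0.048 26 x -0.009 0.012 z -0.057 -0.043
-0.04 24 x -0.009 0.011 z -0.055 -0.043
-0.032 16 x -0.009 0.011 z -0.054 -0.043
max y [-0.0285 -0.0285 -0.028  -0.0263 -0.0249]
[0.59402514 0.14651266 0.17965979] [[ 0.056 -0.     0.998]
 [-0.998 -0.002  0.056]
 [ 0.001 -1.    -0.001]]
```

The open tips end about 26 mm above the TCP, and each finger is 20 mm wide. I'll repeat the push with the TCP 26 mm lower, at 0.060, which puts the tips at about 0.086. The gripper body then stays near 0.148, above the stem head.

Run:
```python
from h import *
W=np.array([.5986,.0692]); f0=np.radians(-86.6)
img,_=viewer.read_camera("top"); print(fit(img,"top",[*W,f0],.076))
env.movel(tcp(W,f0,-.068,0,.18),Rt(f0))
env.movel(tcp(W,f0,-.066,0,.060)); st("down")
D=-.0485
for d in (-.054,-.050,-.046,-.042,-.036):
    env.movel(tcp(W,f0,d,0,.060),rate=.05); st(d)
snap("scene","s4",(150,110,370,260))
```

```text
(array([ 0.59808808,  0.07040302, -1.54285459]), np.float64(-0.6677302535070655))
down t 10.7 p [0.5953 0.1356 0.0609] F [-0.   0.6 -0.4] M [-0.01 -0.05 -0.01] q [ 0.16  0.65 -0.6   1.77  0.46  0.87 -0.59]
-0.054 t 11.09 p [0.5957 0.1223 0.0603] F [-0.3 -1.2 -0.2] M [-0.03 -0.03 -0.04] q [ 0.19  0.64 -0.6   1.77  0.46  0.87 -0.57]
-0.05 t 11.34 p [0.5957 0.1188 0.06  ] F [-0.1 -0.4  0.7] M [ 0.03 -0.13  0.01] q [ 0.19  0.64 -0.6   1.77  0.46  0.87 -0.56]
-0.046 t 11.59 p [0.5956 0.1156 0.06  ] F [-1.4  2.1  1. ] M [ 0.34  0.18 -0.03] q [ 0.2   0.64 -0.6   1.78  0.46  0.87 -0.56]
-0.042 t 11.84 p [0.5961 0.1113 0.06  ] F [-0.9  2.8  0.4] M [0.57 0.06 0.04] q [ 0.2   0.64 -0.6   1.78  0.46  0.87 -0.55]
-0.036 t 12.11 p [0.5966 0.1046 0.0601] F [-0.9  1.6  0.4] M [ 0.31 -0.02  0.  ] q [ 0.21  0.64 -0.6   1.78  0.46  0.87 -0.54]
```

View pics/s4.png

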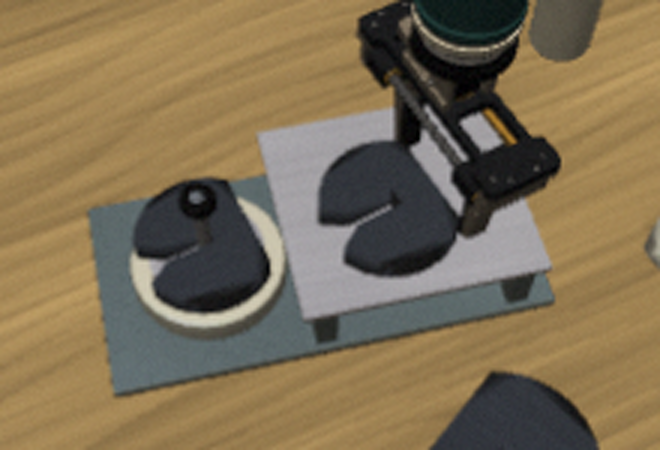

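Contact was at about d = −0.047 and the weight is now moving, with the near finger at (475,215) against the flat's corner. I'll continue toward the pre-stem pose.

Run:
```python
from h import *
f0=np.radians(-86.6); f1=np.radians(-100); D=-.0475
u0=np.array([np.cos(f0),np.sin(f0)]); W=np.array([.5986,.0692])+.0115*u0
u=np.array([np.cos(f1),np.sin(f1)]); pre=STEM-.08*u
N=5
for k in range(1,N+1):
    s=k/N; c=W+s*(pre-W); f=f0+s*(f1-f0)
    env.movel(tcp(c,f,D,0,.060),Rt(f),rate=.06); st(k)
img=snap("scene","s5",(150,110,370,260))
from h import proj
print(fit(img,"scene",[*pre,f1],.0755,r=.065), pre, f1)
```

```text
1 t 12.56 p [0.5917 0.0893 0.0599] F [-0.2 -0.5 -0.9] M [ 0.01 -0.05  0.03] q [ 0.23  0.63 -0.59  1.8   0.45  0.86 -0.56]
2 t 12.96 p [0.5871 0.0754 0.0599] F [-0.2 -0.7 -0.4] M [-0.01 -0.02 -0.02] q [ 0.25  0.62 -0.58  1.81  0.44  0.85 -0.58]
3 t 13.36 p [0.5825 0.0611 0.0599] F [ 0.3 -0.2  0.4] M [-0.06 -0.05  0.01] q [ 0.27  0.6  -0.57  1.83  0.43  0.84 -0.6 ]
4 t 13.76 p [0.578  0.0467 0.0599] F [-0.3 -0.3  0.2] M [-0.02 -0.03  0.07] q [ 0.29  0.59 -0.56  1.84  0.42  0.83 -0.62]
5 t 14.16 p [0.5735 0.0322 0.0599] F [ 0.2 -0.1 -0.2] M [-0.05 -0.08  0.01] q [ 0.31  0.58 -0.55  1.86  0.41  0.82 -0.63]
(array([ 0.56542282, -0.01079725, -1.03884878]), np.float64(-0.4510302562087026)) [ 0.56569185 -0.01341538] -1.7453292519943295
```

View pics/s5.png

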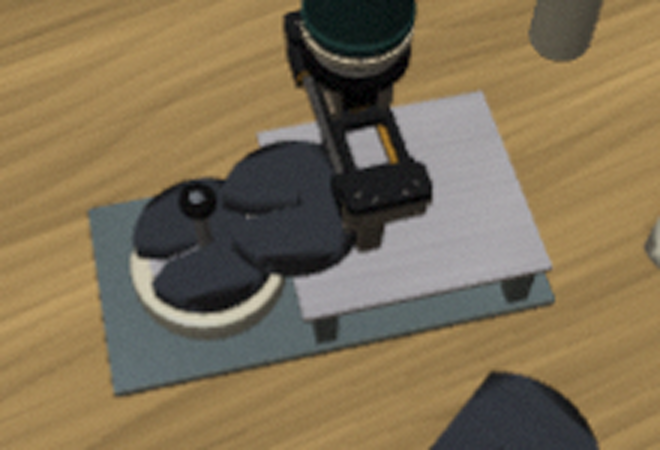

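Run:
```python
from h import *
o=cv2.imread("pics/s5.png")
f1=np.radians(-100);u=np.array([np.cos(f1),np.sin(f1)])
for ang,col in ((-100,(0,255,0)),(-112,(0,0,255))):
    q=[*(STEM-.08*u),np.radians(ang)]
    cv2.polylines(o,[np.round((proj(world(q,.1005),"scene")-[150,110]+.5)*3).astype(int)],True,col,1)
cv2.imwrite("pics/s5b.png",o[80:350,80:500])
```

```text
(no output)
```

View pics/s5b.png

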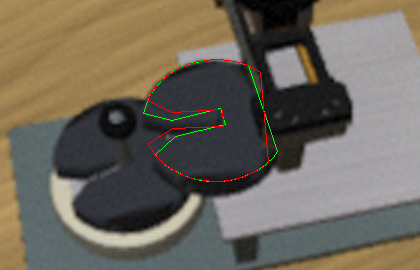

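Run:
```python
from h import *
p,_=viewer.read_camera("scene")
x0,y0,x1,y1=195,145,295,210
o=cv2.resize(p[y0:y1,x0:x1,::-1],None,fx=8,fy=8,interpolation=cv2.INTER_CUBIC)
o=np.clip(o.astype(float)*2.2,0,255).astype(np.uint8)
f1=np.radians(-100);u=np.array([np.cos(f1),np.sin(f1)])
for ang,col in ((-100,(0,255,0)),(-108,(0,0,255))):
    q=[*(STEM-.08*u),np.radians(ang)]
    cv2.polylines(o,[np.round((proj(world(q,.1005),"scene")-[x0,y0]+.5)*8).astype(int)],True,col,1)
cv2.imwrite("pics/s5c.png",o)
```

```text
(no output)
```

View pics/s5c.png

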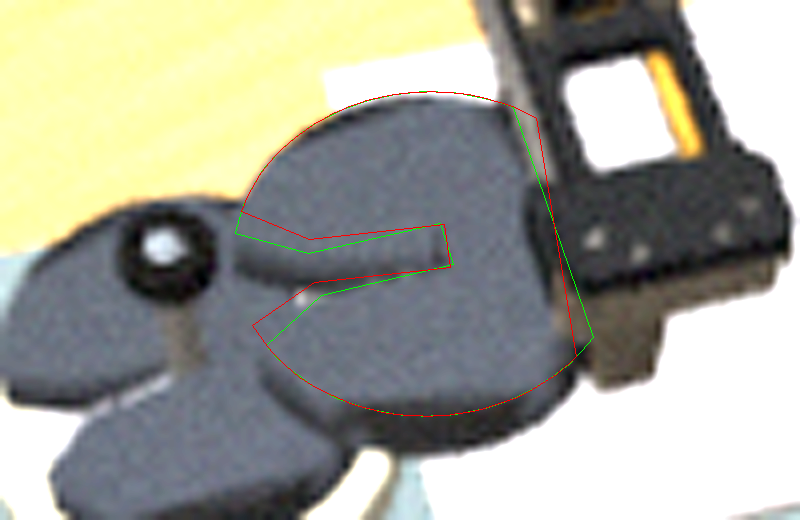

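The weight is at the pre-stem pose, but its slot is at about −107° (red outline) while the tool is at −100°. The stem is about 10 mm off the slot line, which is within the flare. I'll advance carefully, rotating the tool a little counter-clockwise so the far finger corrects the angle.

Run:
```python
from h import *
D=-.0475; fa=np.radians(-100); u=np.array([np.cos(fa),np.sin(fa)])
for dist,ang in ((.076,-96),(.070,-93),(.064,-92),(.058,-92),(.052,-93)):
    f=np.radians(ang)
    env.movel(tcp(STEM-dist*u,f,D,0,.060),Rt(f),rate=.05); st((dist,ang))
p,_=viewer.read_camera("scene")
x0,y0,x1,y1=195,145,295,210
o=cv2.resize(p[y0:y1,x0:x1,::-1],None,fx=8,fy=8,interpolation=cv2.INTER_CUBIC)
o=np.clip(o.astype(float)*2.2,0,255).astype(np.uint8)
for ang,col in ((-100,(0,255,0)),):
    q=[*(STEM-dist*u),np.radians(ang)]
    cv2.polylines(o,[np.round((proj(world(q,.1005),"scene")-[x0,y0]+.5)*8).astype(int)],True,col,1)
cv2.imwrite("pics/s6.png",o)
```

```text
(0.076, -96) t 14.52 p [0.5697 0.0301 0.0599] F [-1.4  0.8 -0.4] M [0.17 0.1  0.02] q [ 0.33  0.58 -0.57  1.87  0.42  0.82 -0.57]
(0.07, -93) t 14.8 p [0.5666 0.0245 0.0601] F [0.  2.5 0.3] M [ 0.39 -0.05  0.09] q [ 0.35  0.58 -0.59  1.87  0.43  0.82 -0.52]
(0.064, -92) t 15.07 p [0.565  0.0187 0.0602] F [0.5 1.9 2. ] M [ 0.63 -0.23  0.12] q [ 0.36  0.58 -0.59  1.88  0.43  0.81 -0.49]
(0.058, -92) t 15.34 p [0.5639 0.0123 0.0602] F [1.4 2.9 2.2] M [ 0.57 -0.37  0.05] q [ 0.37  0.57 -0.59  1.88  0.43  0.81 -0.48]
(0.052, -93) t 15.61 p [0.5632 0.0058 0.0599] F [0.9 1.9 0.5] M [ 0.37 -0.23  0.04] q [ 0.38  0.57 -0.59  1.88  0.43  0.81 -0.48]
```

View pics/s6.png

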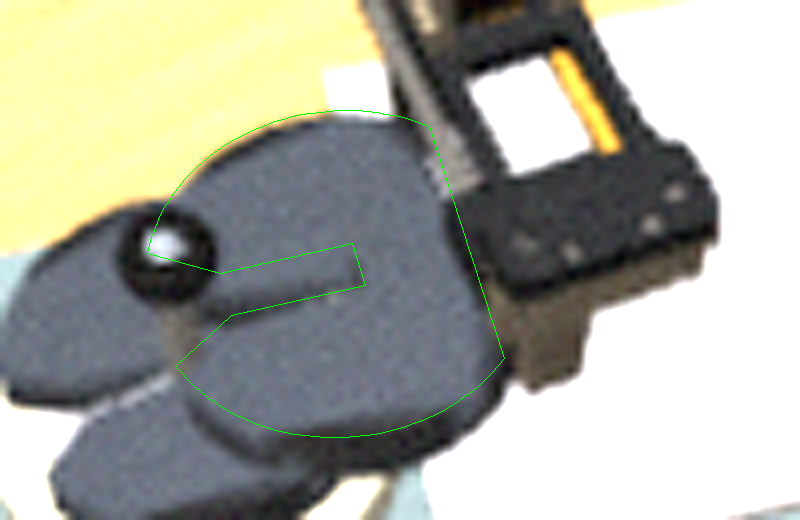

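The outline at −100° fits and the stem, below the head at (168,255), is in the flare. I'll push on until home.

Run:
```python
from h import *
D=-.0475; fa=np.radians(-100); u=np.array([np.cos(fa),np.sin(fa)])
for dist,ang in ((.044,-95),(.036,-96),(.028,-97),(.020,-98),(.014,-98),(.009,-98),(.005,-98),(.002,-98),(0,-98),(-.002,-98),(-.003,-98),(-.004,-98)):
    f=np.radians(ang)
    env.movel(tcp(STEM-dist*u,f,D,0,.060),Rt(f),rate=.05); s=st((dist,ang))
    if np.hypot(*s['wrist_force'][:2])>9: break
env.pause(.3); st()
p,_=viewer.read_camera("scene")
x0,y0,x1,y1=185,145,285,210
o=cv2.resize(p[y0:y1,x0:x1,::-1],None,fx=8,fy=8,interpolation=cv2.INTER_CUBIC)
o=np.clip(o.astype(float)*2.2,0,255).astype(np.uint8)
q=[*STEM,np.radians(-100)]
cv2.polylines(o,[np.round((proj(world(q,.100),"scene")-[x0,y0]+.5)*8).astype(int)],True,(0,255,0),1)
cv2.imwrite("pics/s7.png",o)
```

```text
(0.044, -95) t 15.97 p [ 0.563  -0.0029  0.0597] F [-0.1  1.5 -0.5] M [ 0.09 -0.07 -0.03] q [ 0.39  0.57 -0.58  1.88  0.42  0.81 -0.5 ]
(0.036, -96) t 16.27 p [ 0.5627 -0.0107  0.0598] F [ 0.4 -0.4  0.6] M [ 0.04  0.03 -0.01] q [ 0.4   0.57 -0.57  1.89  0.42  0.81 -0.5 ]
(0.028, -97) t 16.58 p [ 0.5623 -0.0184  0.06  ] F [-0.4 -0.1  0.9] M [ 0.   -0.1   0.02] q [ 0.41  0.57 -0.57  1.89  0.41  0.81 -0.5 ]
(0.02, -98) t 16.89 p [ 0.5618 -0.0262  0.06  ] F [-0.2 -0.1 -0.6] M [ 0.08 -0.02 -0.01] q [ 0.42  0.57 -0.56  1.89  0.41  0.81 -0.5 ]
(0.014, -98) t 17.16 p [ 0.5608 -0.032   0.0601] F [0.1 0.8 0.2] M [ 0.25 -0.05  0.07] q [ 0.43  0.56 -0.56  1.89  0.41  0.8  -0.49]
(0.009, -98) t 17.41 p [ 0.56   -0.0368  0.06  ] F [0.7 1.4 0.7] M [ 0.33 -0.18 -0.02] q [ 0.44  0.56 -0.56  1.89  0.41  0.8  -0.48]
(0.005, -98) t 17.66 p [ 0.5593 -0.0406  0.06  ] F [-0.   1.8 -0.1] M [ 0.48 -0.14  0.03] q [ 0.45  0.56 -0.56  1.89  0.41  0.8  -0.47]
(0.002, -98) t 17.91 p [ 0.5588 -0.0434  0.0601] F [0.7 2.2 0.3] M [ 0.6  -0.18  0.03] q [ 0.45  0.56 -0.56  1.89  0.41  0.8  -0.47]
(0, -98) t 18.16 p [ 0.5585 -0.0452  0.06  ] F [0.4 3.2 1.2] M [ 0.71 -0.2  -0.  ] q [ 0.46  0.56 -0.56  1.89  0.41  0.8  -0.46]
(-0.002, -98) t 18.41 p [ 0.5583 -0.0461  0.0601] F [1.5 5.8 1. ] M [ 1.16 -0.26 -0.01] q [ 0.46  0.56 -0.56  1.89  0.41  0.8  -0.46]
(-0.003, -98) t 18.66 p [ 0.5583 -0.0461  0.0601] F [1.  6.8 0. ] M [ 1.62 -0.34  0.06] q [ 0.46  0.56 -0.56  1.89  0.41  0.8  -0.46]
(-0.004, -98) t 18.91 p [ 0.5583 -0.0461  0.0601] F [ 1.8  9.1 -0.3] M [ 2.05 -0.45 -0.03] q [ 0.46  0.56 -0.57  1.89  0.4   0.8  -0.46]
 t 19.21 p [ 0.5583 -0.0461  0.0601] F [ 2.2  8.7 -0.8] M [ 2.06 -0.45 -0.05] q [ 0.46  0.56 -0.57  1.89  0.4   0.8  -0.46]
```

View pics/s7.png

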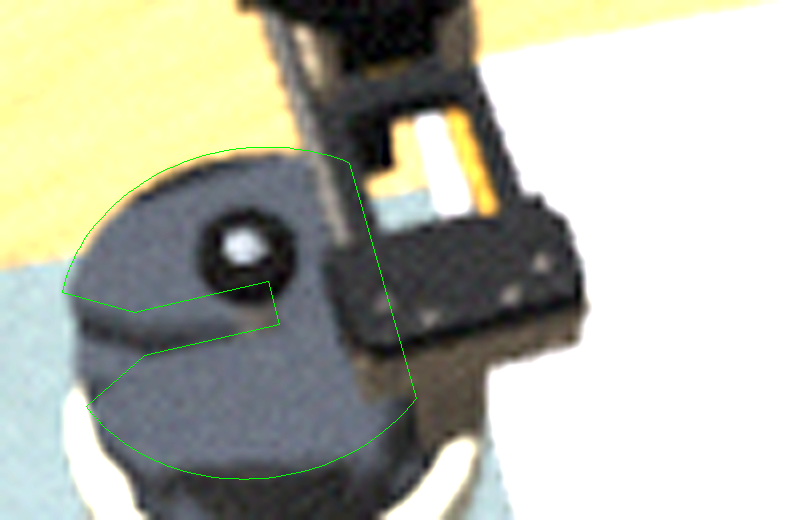

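The weight is home: the TCP stopped dead at the stem while force built to 9 N. The slot is at about −106°. To turn it clockwise I'll use one finger on the flat at +y, so the push also keeps the stem home, and do it in two strokes because of the wrist range.

```bash
cat >> h.py <<'E'
STEM2=np.array([.5517,-.0927])
def crop(n,box,k,q=None,z=.1,c="scene",gain=2.2):
    p,_=viewer.read_camera(c); x0,y0,x1,y1=box
    o=cv2.resize(p[y0:y1,x0:x1,::-1],None,fx=k,fy=k,interpolation=cv2.INTER_CUBIC)
    o=np.clip(o.astype(float)*gain,0,255).astype(np.uint8)
    if q is not None: cv2.polylines(o,[np.round((proj(world(q,z),c)-[x0,y0]+.5)*k).astype(int)],True,(0,255,0),1)
    cv2.imwrite(f"pics/{n}.png",o); return p
E
python3 - <<'E'
from h import *
f=np.radians(-98)
env.movel(tcp(STEM2,f,-.060,0,.060),rate=.1)
f=np.radians(-106)
env.movel(tcp(STEM2,f,-.060,-.010,.060),Rt(f),rate=.1); st("off")
env.movel(tcp(STEM2,f,-.0485,-.010,.060),Rt(f),rate=.06); st("on")
for ang in (-114,-122,-130,-138):
    f=np.radians(ang); env.movel(tcp(STEM2,f,-.0485,-.010,.060),Rt(f),rate=.04); s=st(ang)
crop("s8",(185,145,285,210),8,[*STEM2,np.radians(-134)])
E
```

```text
off t 19.86 p [ 0.5585 -0.0334  0.06  ] F [-0.1 -0.1 -0.7] M [-0.02 -0.05 -0.02] q [ 0.41  0.55 -0.53  1.9   0.38  0.79 -0.6 ]
on t 20.2 p [ 0.5571 -0.0434  0.0606] F [ 3.1  2.3 -0. ] M [ 0.52 -0.8   0.15] q [ 0.43  0.55 -0.53  1.9   0.38  0.79 -0.58]
-114 t 20.52 p [ 0.5631 -0.0443  0.0604] F [2.7 2.5 2.1] M [ 0.45 -0.8   0.19] q [ 0.4   0.55 -0.5   1.89  0.36  0.79 -0.7 ]
-122 t 20.85 p [ 0.5692 -0.0464  0.0602] F [2.7 2.1 2.1] M [ 0.44 -0.74  0.18] q [ 0.38  0.55 -0.46  1.87  0.33  0.79 -0.81]
-130 t 21.18 p [ 0.5751 -0.0496  0.06  ] F [2.8 1.5 1.4] M [ 0.26 -0.63  0.16] q [ 0.36  0.55 -0.43  1.86  0.31  0.79 -0.93]
-138 t 21.5 p [ 0.5807 -0.0534  0.0598] F [1.9 0.5 2.3] M [ 0.11 -0.5   0.12] q [ 0.33  0.56 -0.39  1.84  0.29  0.8  -1.04]
```

View pics/s8.png

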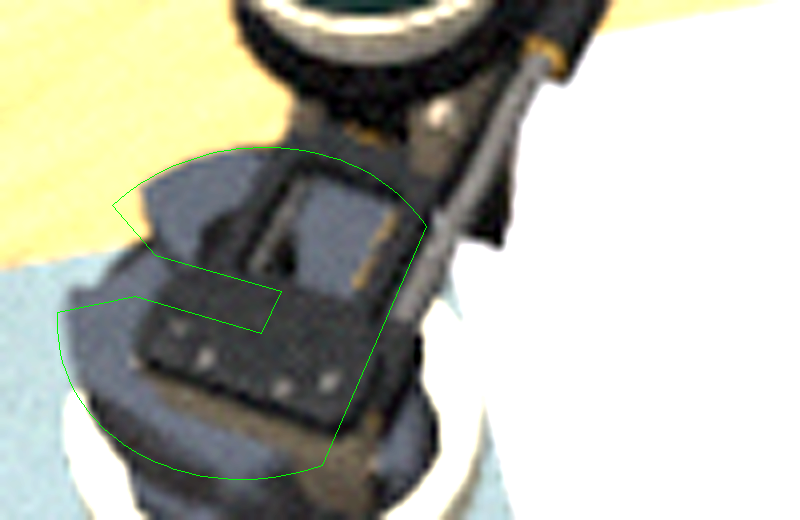

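The weight is turning with the finger: its mouth now shows at about (130,240). I'll continue stroke 1.

Run:
```python
from h import *
for ang in range(-146,-211,-8):
    f=np.radians(ang); env.movel(tcp(STEM2,f,-.0485,-.010,.060),Rt(f),rate=.04); s=st(ang)
crop("s9",(185,145,285,210),8,[*STEM2,np.radians(-206)])
crop("t9",(230,150,350,250),6,[*STEM2,np.radians(-206)],c="top",gain=1.5)
```

```text
-146 t 21.88 p [ 0.5859 -0.0578  0.0598] F [ 2.4  0.3 -0.1] M [-0.01 -0.49  0.07] q [ 0.31  0.56 -0.35  1.83  0.26  0.8  -1.15]
-154 t 22.2 p [ 0.5905 -0.063   0.0598] F [ 2.2 -1.1  0.3] M [-0.12 -0.59  0.13] q [ 0.29  0.56 -0.32  1.82  0.24  0.8  -1.26]
-162 t 22.52 p [ 0.5944 -0.0687  0.0599] F [ 2.3 -1.  -0.2] M [-0.2  -0.58  0.09] q [ 0.27  0.56 -0.28  1.81  0.21  0.8  -1.37]
-170 t 22.85 p [ 0.5974 -0.0749  0.06  ] F [ 2.8 -2.1  0.3] M [-0.3  -0.5   0.13] q [ 0.26  0.56 -0.25  1.8   0.19  0.8  -1.48]
-178 t 23.18 p [ 0.5996 -0.0814  0.06  ] F [ 2.4 -2.2 -0. ] M [-0.43 -0.54  0.1 ] q [ 0.24  0.56 -0.21  1.8   0.16  0.8  -1.58]
-186 t 23.5 p [ 0.6007 -0.0881  0.06  ] F [ 1.5 -2.1  0.5] M [-0.49 -0.58  0.18] q [ 0.23  0.56 -0.18  1.8   0.13  0.8  -1.69]
-194 t 23.82 p [ 0.6008 -0.095   0.0599] F [ 2.1 -3.5  0.9] M [-0.62 -0.45  0.13] q [ 0.21  0.56 -0.15  1.79  0.11  0.8  -1.8 ]
-202 t 24.15 p [ 0.6    -0.1018  0.0599] F [ 2.3 -3.  -0.5] M [-0.72 -0.37  0.16] q [ 0.2   0.56 -0.11  1.8   0.08  0.79 -1.91]
-210 t 24.48 p [ 0.5982 -0.1084  0.0599] F [ 0.7 -3.8 -0.2] M [-0.81 -0.31  0.18] q [ 0.18  0.55 -0.08  1.8   0.06  0.79 -2.01]
```

View pics/s9.png

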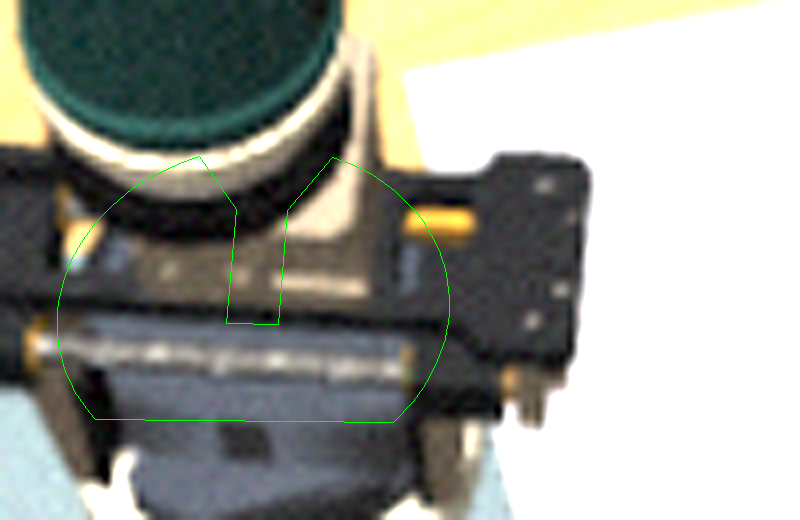

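View pics/t9.png

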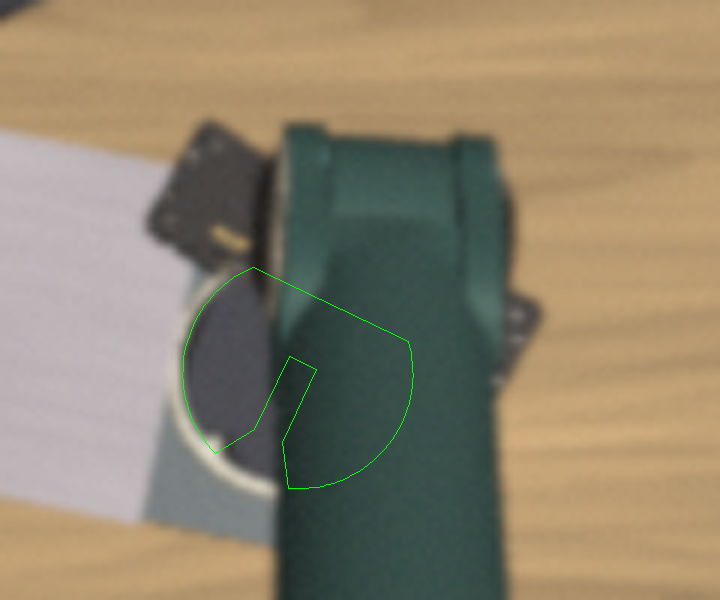

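The mouth flare corner at (215,450) in the top crop matches the −206° outline. Joint 7 extrapolates to about −2.8 at the goal, which is in range, so I'll continue in the same stroke.

Run:
```python
from h import *
for ang in (-218,-226,-234,-242,-250,-256,-262,-267,-270):
    f=np.radians(ang)
    try: env.movel(tcp(STEM2,f,-.0485,-.010,.060),Rt(f),rate=.04)
    except env.PlanningError as e: print("PE",ang,e); break
    s=st(ang)
    if s['joint_positions'][6]<-2.86: break
crop("s10",(175,135,295,225),6,[*STEM2,np.radians(-266)])
crop("t10",(230,150,350,250),6,[*STEM2,np.radians(-266)],c="top",gain=1.5)
```

```text
-218 t 24.9 p [ 0.5956 -0.1148  0.0599] F [ 0.7 -4.3  1.6] M [-0.95 -0.1   0.17] q [ 0.17  0.55 -0.04  1.8   0.03  0.79 -2.12]
-226 t 25.23 p [ 0.5921 -0.1207  0.0599] F [ 0.5 -4.6  1.1] M [-1.02 -0.11  0.21] q [ 0.15  0.55 -0.01  1.81  0.01  0.79 -2.23]
-234 t 25.55 p [ 0.5877 -0.1261  0.0598] F [-0.2 -6.2  0.9] M [-1.13  0.13  0.28] q [ 0.13  0.54  0.03  1.82 -0.02  0.78 -2.34]
-242 t 25.88 p [ 0.5828 -0.1308  0.0598] F [ 0.  -5.7  0.2] M [-1.15  0.19  0.17] q [ 0.12  0.53  0.06  1.83 -0.04  0.78 -2.45]
-250 t 26.2 p [ 0.5771 -0.1347  0.0598] F [-1.5 -4.7  0.3] M [-1.14  0.37  0.25] q [ 0.1   0.53  0.1   1.85 -0.07  0.77 -2.56]
-256 t 26.48 p [ 0.5726 -0.1372  0.0598] F [-1.5 -5.6 -0.1] M [-1.17  0.49  0.25] q [ 0.08  0.52  0.12  1.86 -0.09  0.77 -2.64]
-262 t 26.77 p [ 0.5677 -0.1391  0.0598] F [-1.1 -5.5  0.9] M [-1.19  0.5   0.28] q [ 0.07  0.52  0.15  1.87 -0.11  0.76 -2.72]
-267 t 27.02 p [ 0.5634 -0.1403  0.0597] F [-3.4 -6.1  1. ] M [-1.12  0.54  0.22] q [ 0.05  0.51  0.17  1.88 -0.12  0.76 -2.79]
-270 t 27.27 p [ 0.561  -0.1409  0.0597] F [-1.5 -5.9  0.8] M [-1.14  0.54  0.34] q [ 0.04  0.51  0.19  1.89 -0.13  0.76 -2.83]
```

View pics/s10.png

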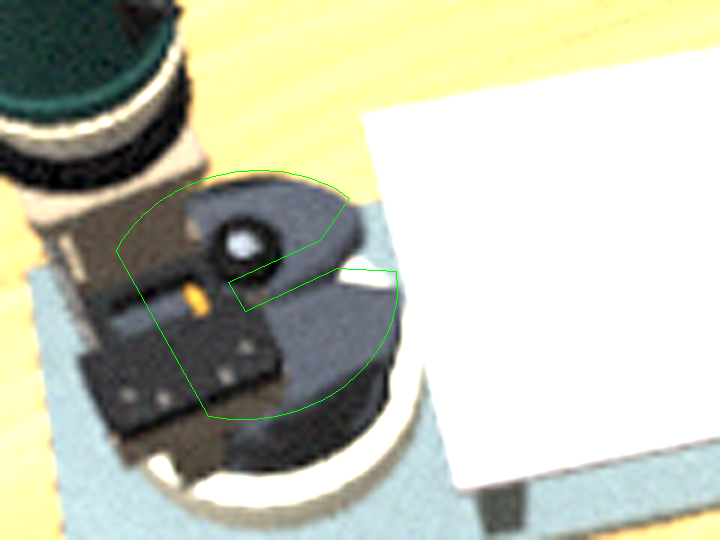

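View pics/t10.png

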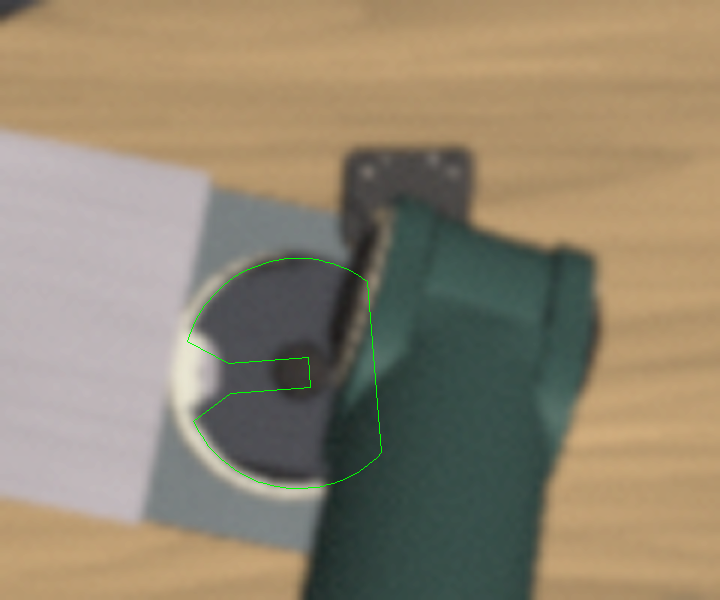

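The slot now points to the shelf side (mouth at (195,370) in the top crop). I'll back off, lift, clear the view and measure.

Run:
```python
from h import *
f=np.radians(-270)
env.movel(tcp(STEM2,f,-.066,-.010,.060),rate=.08); st("back")
env.movel(tcp(STEM2,f,-.066,-.010,.24),rate=.2)
env.movel([.42,-.36,.26],rate=.25); st("away")
img=crop("t11",(230,150,350,250),6,[*STEM2,np.radians(91.4)],c="top",gain=1.5)
q,c=fit(img,"top",[*STEM2,np.radians(91)],.075,ign=[([.5517,-.0925,.13],6)]); print(q.round(4),np.degrees(q[2]),c, (q[:2]-STEM2))
img=crop("s11",(175,135,295,225),6,[*STEM2,np.radians(91.4)])
q,c=fit(img,"scene",[*STEM2,np.radians(91)],.075,ign=[([.5517,-.0925,.13],14)],r=.065); print(q.round(4),np.degrees(q[2]),c)
```

```text
back t 27.74 p [ 0.5619 -0.1585  0.0599] F [ 0.1  0.2 -0.9] M [ 0.12 -0.03 -0.02] q [ 0.07  0.52  0.19  1.87 -0.14  0.76 -2.8 ]
away t 29.93 p [ 0.4208 -0.3586  0.2595] F [-0.5 -0.   0. ] M [ 0.14 -0.04 -0.01] q [ 0.33  0.24  0.38  1.78 -0.1   1.14 -2.4 ]
[ 0.5555 -0.0944  1.5698] 89.94040141822629 -0.7847967804771566 [ 0.00382605 -0.00165347]
[ 0.5623 -0.0972  1.6261] 93.17092036879117 -0.7779303675933741
```

View pics/t11.png

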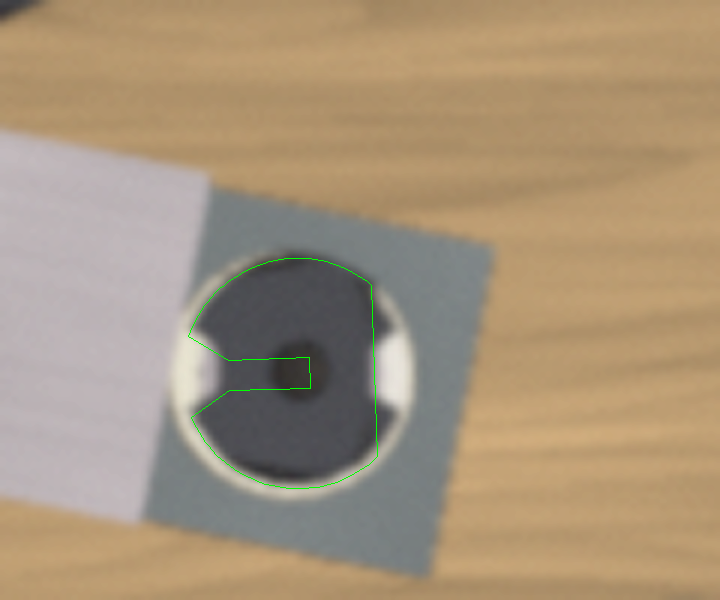

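View pics/s11.png

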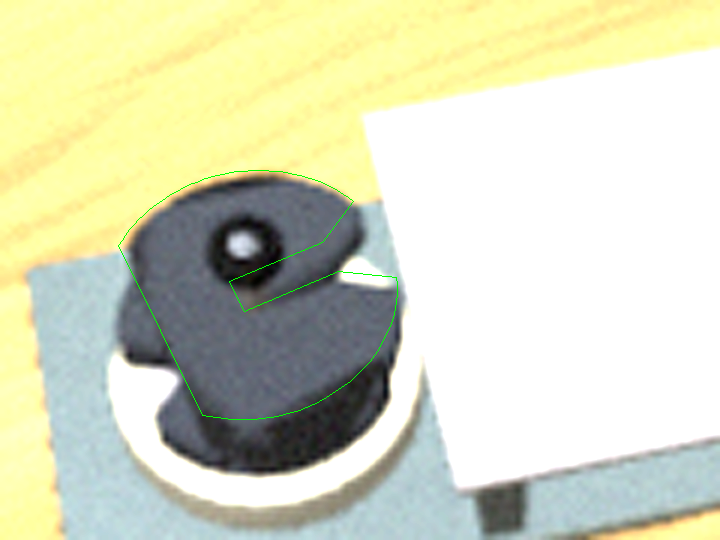

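The angle is right. The single-disc fit is confused by the lower weight, which is the same colour, so I'll fit both weights together to check centring and the lower weight.

```bash
cat >> h.py <<'E'
def fit2(img,c,q0,l0,ign,r=.066):
    cc=proj([[STEM[0]+a*r,STEM[1]+b*r,z] for a in(-1,1) for b in(-1,1) for z in (.05,.1)],c)
    x0,y0=np.floor(cc.min(0)).astype(int);x1,y1=np.ceil(cc.max(0)).astype(int);box=(x0,y0,x1,y1)
    g=cv2.cvtColor(img,cv2.COLOR_RGB2GRAY).astype(np.float32)[y0:y1,x0:x1]; g=np.minimum(g,110)
    yy,xx=np.mgrid[y0:y1,x0:x1]; p=proj([[*STEM,.13]],c)[0]; w=np.hypot(xx-p[0],yy-p[1])>ign
    def cost(v):
        m=np.maximum(mask(v[:3],.075,c,box),mask(v[3:],.05,c,box)); return np.corrcoef(m[w],g[w])[0,1]
    s=np.r_[q0,l0]; sim=np.vstack([s]+[s+np.eye(6)[k]*(.004 if k%3<2 else .1) for k in range(6)])
    o=minimize(cost,s,method='Nelder-Mead',options=dict(initial_simplex=sim,xatol=5e-5,fatol=1e-6,maxiter=900)); return o.x,o.fun
E
python3 - <<'E'
from h import *
for c,ig in (("top",6),("scene",9)):
    img,_=viewer.read_camera(c)
    v,fun=fit2(img,c,[*STEM,np.radians(91)],[*STEM,np.radians(-88.6)],ig)
    print(c,v.round(4),np.degrees(v[[2,5]]).round(1),round(fun,3),"d weight-lower mm",((v[:2]-v[3:5])*1000).round(1))
    print([(n,[(np.round(r['at'],4).tolist(),round(r['score'],2)) for r in tip_of(c,n)]) for n in ("stem","weight","lower_mouth","weight_mouth")])
    x0,y0=(230,150) if c=="top" else (175,135); k=6
    o=cv2.resize(img[y0:y0+95,x0:x0+120,::-1],None,fx=k,fy=k,interpolation=cv2.INTER_CUBIC); o=np.clip(o*2.,0,255).astype(np.uint8)
    for qq,z in ((v[:3],.1),(v[3:],.075)): cv2.polylines(o,[np.round((proj(world(qq,z),c)-[x0,y0]+.5)*k).astype(int)],True,(0,255,0) if z==.1 else (0,0,255),1)
    cv2.imwrite(f"pics/{c}12.png",o)
E
```

```text
top [ 0.5559 -0.0939  1.5631  0.5545 -0.0911 -1.5885] [ 89.6 -91. ] -0.902 d weight-lower mm [ 1.4 -2.8]
[('stem', [([0.5906, -0.3806, -0.0003], 0.19)]), ('weight', [([0.7011, 0.3373, -0.0042], 0.98), ([0.5523, -0.0862, 0.0785], 0.92), ([0.8164, 0.0505, 0.0007], 0.73)]), ('lower_mouth', [([0.5534, -0.156, 0.0718], 0.48)]), ('weight_mouth', [([0.7497, 0.3643, 0.0246], 0.97), ([0.8898, 0.0793, 0.0321], 0.92), ([0.5548, -0.037, 0.1017], 0.61)])]
scene [ 0.5551 -0.0928  1.5433  0.551  -0.0911 -1.5256] [ 88.4 -87.4] -0.923 d weight-lower mm [ 4.2 -1.7]
[('stem', [([0.554, -0.0917, 0.075], 0.73), ([0.5513, -0.1526, 0.0715], 0.72), ([0.5553, -0.0295, 0.0992], 0.49)]), ('weight', [([0.5553, -0.0958, 0.0769], 0.97), ([0.8187, 0.0491, -0.0001], 0.68), ([0.6995, 0.3355, -0.0008], 0.67)]), ('lower_mouth', [([0.553, -0.1523, 0.0738], 0.52)]), ('weight_mouth', [([0.7499, 0.3646, 0.0222], 0.85), ([0.5564, -0.0335, 0.1024], 0.8), ([0.5572, -0.0934, 0.0739], 0.71), ([0.8895, 0.0826, 0.0307], 0.6)])]
```

View pics/top12.png

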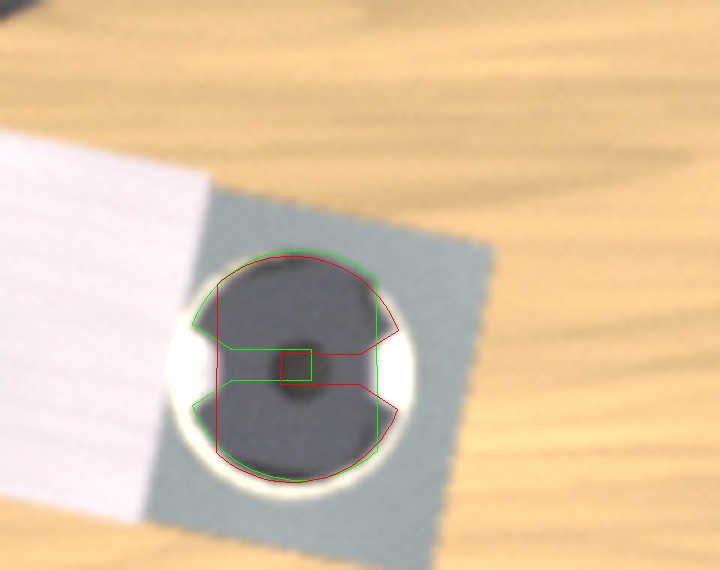

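View pics/scene12.png

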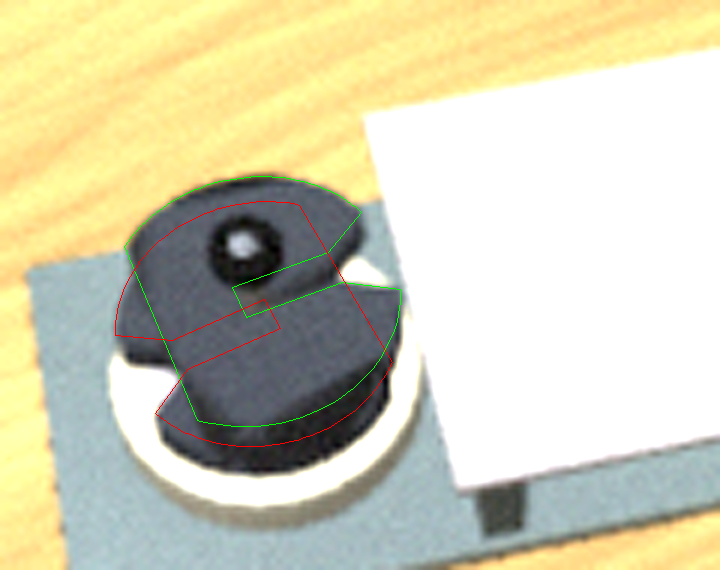

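Both weights are well oriented: weight at about 89–91°, lower at about −89° and unmoved. However, the weight's centre looks 2–4 mm off the stem, which is too near the 4 mm limit. With shut fingers I'll nudge it sideways by the rim, then press the flat squarely home.

Run:
```python
from h import *
effector.grasp(squeeze=10); R=Rt(-np.pi/2); st("shut")
env.movel([.45,-.30,.24],rate=.3)
env.reach([STEM2[0]+.098,-.0925,.20],R); st("above")
env.movel([STEM2[0]+.098,-.0925,.086],rate=.2)
for dx in (.086,.083,.081,.0795,.0785):
    env.movel([STEM2[0]+dx,-.0925,.086],rate=.05); s=st(dx)
    if abs(s['wrist_force'][0])>8: break
```

```text
shut t 31.88 p [ 0.42 -0.36  0.26] F [ 0.3 -1.2  0. ] M [ 0.13 -0.07 -0.02] q [ 0.33  0.24  0.38  1.78 -0.09  1.14 -2.4 ]
above t 34.41 p [ 0.6496 -0.0933  0.2001] F [-0.8  0.1  0.1] M [-0.04 -0.1   0.04] q [ 0.28  0.49 -0.26  1.56  0.14  1.11 -0.02]
0.086 t 35.52 p [ 0.6378 -0.0927  0.0869] F [ 0.4 -0.  -1.2] M [-0.01 -0.05 -0.01] q [ 0.27  0.59 -0.25  1.68  0.17  0.89 -0.05]
0.083 t 35.77 p [ 0.6346 -0.0925  0.0861] F [ 0.8 -0.9  0.2] M [ 0.01 -0.1   0.01] q [ 0.27  0.58 -0.25  1.69  0.17  0.89 -0.05]
0.081 t 36.02 p [ 0.6326 -0.0925  0.0859] F [ 1.1 -0.7  0.4] M [ 0.01 -0.11  0.03] q [ 0.27  0.58 -0.25  1.7   0.17  0.89 -0.05]
0.0795 t 36.27 p [ 0.6311 -0.0925  0.086 ] F [ 0.3 -0.6 -0.9] M [-0.02 -0.04 -0.01] q [ 0.27  0.58 -0.25  1.7   0.17  0.89 -0.05]
0.0785 t 36.52 p [ 0.6302 -0.0925  0.086 ] F [ 0.4 -0.2  0.8] M [-0.02 -0.08 -0.01] q [ 0.27  0.58 -0.25  1.7   0.17  0.88 -0.05]
```

Run:
```python
from h import *
for dx in (.0775,.0765,.0755,.0745,.0735):
    env.movel([STEM2[0]+dx,-.0925,.086],rate=.05); s=st(dx)
    if abs(s['wrist_force'][0])>3: break
crop("s13",(175,125,295,225),6,[*STEM,np.radians(91)])
```

```text
0.0775 t 36.77 p [ 0.6292 -0.0925  0.086 ] F [ 0.7 -0.1 -0.2] M [-0.03 -0.04 -0.02] q [ 0.27  0.57 -0.25  1.7   0.17  0.88 -0.05]
0.0765 t 37.02 p [ 0.6282 -0.0925  0.086 ] F [-0.6  0.1 -0.2] M [-0.02 -0.1  -0.01] q [ 0.27  0.57 -0.25  1.71  0.17  0.88 -0.05]
0.0755 t 37.27 p [ 0.6272 -0.0925  0.086 ] F [ 0.1 -0.8 -0.5] M [ 0.02 -0.06  0.05] q [ 0.28  0.57 -0.25  1.71  0.17  0.88 -0.05]
0.0745 t 37.52 p [ 0.6261 -0.0925  0.086 ] F [-0.2 -0.1  0.1] M [-0.   -0.07  0.04] q [ 0.28  0.57 -0.25  1.71  0.17  0.88 -0.04]
0.0735 t 37.77 p [ 0.6251 -0.0926  0.086 ] F [ 0.4  0.2 -0.2] M [-0.08 -0.08  0.02] q [ 0.28  0.57 -0.25  1.72  0.17  0.88 -0.04]
```

View pics/s13.png

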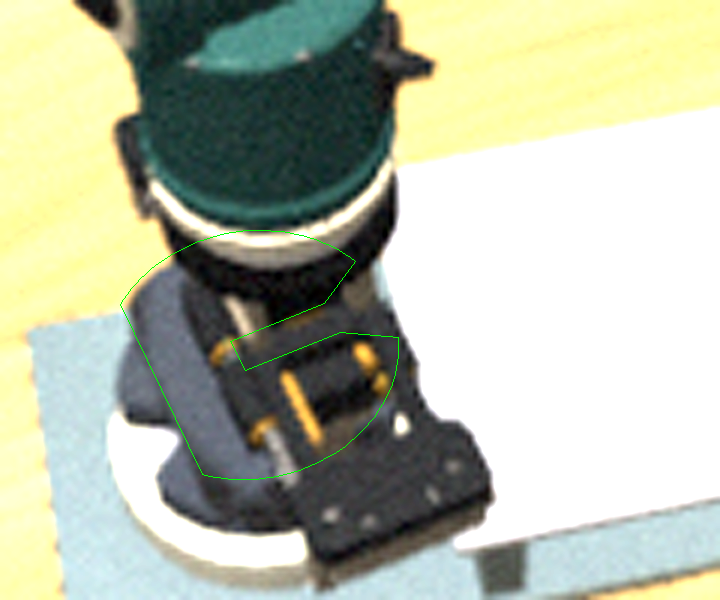

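Run:
```python
from h import *
for dx in np.arange(.0727,.0655,-.0008):
    env.movel([STEM2[0]+dx,-.0925,.086],rate=.04); F=[]; 
    for _ in range(4): env.pause(.02); F.append(env.sense()['wrist_force'][0])
    s=env.sense(); print(round(dx,4),s['ee_pos'].round(4),np.mean(F).round(2),s['moment'].round(2))
    if np.mean(F)>1.3: break
```

```text
0.0727 [ 0.6244 -0.0925  0.086 ] 0.16 [ 0.   -0.08 -0.03]
0.0719 [ 0.6236 -0.0925  0.086 ] -0.09 [-0.01 -0.07 -0.02]
0.0711 [ 0.6228 -0.0925  0.086 ] -0.11 [ 0.01 -0.08 -0.03]
0.0703 [ 0.622  -0.0925  0.086 ] 0.16 [ 0.   -0.07 -0.04]
0.0695 [ 0.6212 -0.0925  0.086 ] -0.26 [-0.05 -0.13  0.04]
0.0687 [ 0.6204 -0.0925  0.086 ] -0.14 [-0.02 -0.12  0.04]
0.0679 [ 0.6196 -0.0925  0.086 ] 0.02 [-0.05 -0.06  0.  ]
0.0671 [ 0.6188 -0.0925  0.086 ] -0.16 [-0.08 -0.08 -0.01]
0.0663 [ 0.618  -0.0925  0.086 ] 0.08 [-0.04 -0.07 -0.02]
```

No contact where expected. I'll retreat sideways and measure the shut tips.

Run:
```python
from h import *
env.movel([STEM2[0]+.105,-.0925,.086],rate=.2)
env.movel([STEM2[0]+.105,-.0925,.16],rate=.2)
s=st(); print(s['gripper_width'])
p,d=viewer.read_camera("scene"); i=viewer.camera_info("scene")
c=proj([s['ee_pos']],"scene")[0].astype(int); print(c)
ys,xs=np.mgrid[c[1]-50:c[1]+40,c[0]-50:c[0]+50]; xs=xs.ravel();ys=ys.ravel();dd=d[ys,xs];k=dd>0;xs,ys,dd=xs[k],ys[k],dd[k]
n=cv2.undistortPoints(np.c_[xs,ys].astype(np.float64).reshape(-1,1,2),i['intrinsics'],i['dist_coeffs'])[:,0]
X=np.c_[n[:,0]*dd,-n[:,1]*dd,-dd]@i['rotation'].T+i['eye']; L=(X-s['ee_pos'])@s['tcp_rot']
m=(np.abs(L[:,0])<.03)&(np.abs(L[:,2])<.04)&(L[:,1]>-.12)&(L[:,1]<.03)
for lo in np.arange(-.088,.03,.008):
    q=m&(L[:,1]>=lo)&(L[:,1]<lo+.008)
    if q.any(): print(round(lo,3),q.sum(),"x",L[q,0].min().round(3),L[q,0].max().round(3),"z",L[q,2].min().round(3),L[q,2].max().round(3))
cv2.imwrite("pics/s14.png",cv2.resize(p[c[1]-55:c[1]+35,c[0]-60:c[0]+60,::-1],None,fx=6,fy=6,interpolation=cv2.INTER_CUBIC))
```

```text
t 41.52 p [ 0.6558 -0.0927  0.1597] F [-1.3  0.2 -0.3] M [-0.01 -0.06 -0.01] q [ 0.27  0.53 -0.26  1.58  0.15  1.05 -0.03]
6.206309771858936e-05
[231 204]
-0.088 12 x -0.009 0.002 z 0.019 0.02
-0.08 9 x -0.009 0.0 z 0.018 0.02
```

View pics/s14.png

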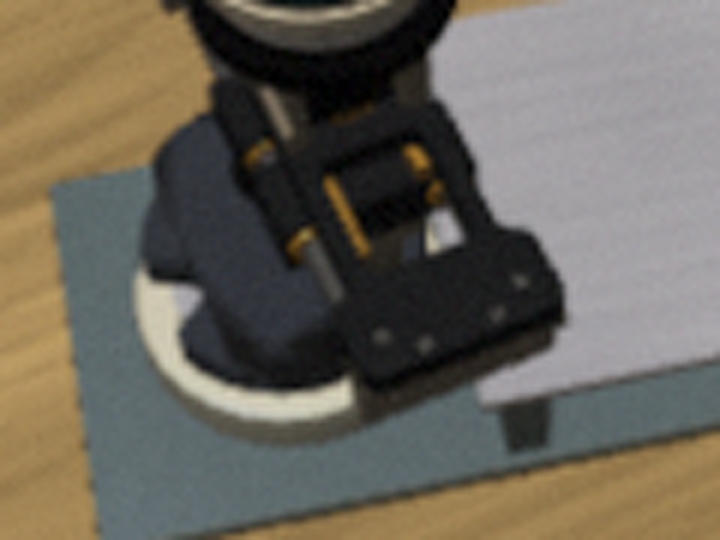

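The tips are hidden from view and time is limited. The open cradle has a known tip height, and pressing both flat corners centres and homes the weight in one motion. So I'll reopen and do that from the −y side.

Run:
```python
from h import *
f=np.radians(90.5); R=Rt(f-np.pi)
env.movel([.62,-.15,.20],rate=.3)
effector.release(); st("open")
env.movel(tcp(STEM2,f,-.068,0,.20),R,rate=.3)
env.movel(tcp(STEM2,f,-.066,0,.060),rate=.2); st("down")
for d in (-.053,-.050,-.048,-.0465,-.0455,-.045):
    env.movel(tcp(STEM2,f,d,0,.060),R,rate=.06); s=st(d)
    if np.hypot(*s['wrist_force'][:2])>8: break
env.movel(tcp(STEM2,f,-.066,0,.060),R,rate=.1)
env.movel(tcp(STEM2,f,-.066,0,.22),R,rate=.3); 
env.movel([.43,-.36,.26],rate=.35); st("away")
for c,ig in (("top",6),("scene",9)):
    img,_=viewer.read_camera(c)
    v,fun=fit2(img,c,[*STEM,np.radians(91)],[*STEM,np.radians(-88.6)],ig)
    print(c,v.round(4),np.degrees(v[[2,5]]).round(1),round(fun,3),"d weight-lower mm",((v[:2]-v[3:5])*1000).round(1))
    x0,y0=(230,150) if c=="top" else (175,135); k=6
    o=cv2.resize(img[y0:y0+95,x0:x0+120,::-1],None,fx=k,fy=k,interpolation=cv2.INTER_CUBIC); o=np.clip(o*2.,0,255).astype(np.uint8)
    cv2.polylines(o,[np.round((proj(world(v[:3],.1),c)-[x0,y0]+.5)*k).astype(int)],True,(0,255,0),1)
    cv2.imwrite(f"pics/{c}15.png",o)
print(env.sense()['t'])
```

```text
open t 43.37 p [ 0.62 -0.15  0.2 ] F [-1.   0.2  0.1] M [-0.   -0.1   0.03] q [ 0.37  0.45 -0.26  1.61  0.12  1.09  0.08]
down t 44.59 p [ 0.5535 -0.1586  0.0608] F [-0.8 -0.2  0.8] M [-0.05 -0.06 -0.02] q [ 0.4   0.52 -0.23  1.87  0.17  0.77  0.09]
-0.053 t 44.96 p [ 0.5526 -0.145   0.0607] F [0.5 0.3 0.1] M [-0.04 -0.14  0.03] q [ 0.38  0.51 -0.24  1.88  0.17  0.76  0.06]
-0.05 t 45.21 p [ 0.5522 -0.1427  0.0601] F [ 0.6 -0.3 -0.8] M [-0.05 -0.05 -0.01] q [ 0.38  0.51 -0.24  1.88  0.17  0.76  0.06]
-0.048 t 45.46 p [ 0.5525 -0.1415  0.0601] F [ 1.  -2.7 -0.2] M [-0.63 -0.39 -0.12] q [ 0.38  0.51 -0.24  1.89  0.17  0.76  0.06]
-0.0465 t 45.71 p [ 0.553  -0.1405  0.0601] F [ 4.2 -4.5 -2.4] M [-0.99 -0.7  -0.24] q [ 0.37  0.51 -0.24  1.89  0.17  0.76  0.05]
-0.0455 t 45.96 p [ 0.5533 -0.1399  0.0602] F [ 4.4 -5.5 -3.5] M [-1.22 -0.89 -0.28] q [ 0.37  0.51 -0.24  1.89  0.17  0.76  0.05]
-0.045 t 46.21 p [ 0.5533 -0.1397  0.0602] F [ 4.1 -5.2 -4.1] M [-1.37 -0.91 -0.31] q [ 0.37  0.51 -0.24  1.89  0.17  0.76  0.05]
away t 48.08 p [ 0.4307 -0.3578  0.2587] F [-0.2 -0.7 -0.2] M [-0.03 -0.1  -0.04] q [ 0.76  0.26 -0.15  1.74  0.04  1.15  0.61]
top [ 0.556  -0.0941  1.6033  0.5542 -0.091  -1.5903] [ 91.9 -91.1] -0.9 d weight-lower mm [ 1.8 -3.1]
scene [ 0.5545 -0.0931  1.5674  0.5511 -0.091  -1.5325] [ 89.8 -87.8] -0.922 d weight-lower mm [ 3.4 -2.1]
48.1833
```

View pics/top15.png

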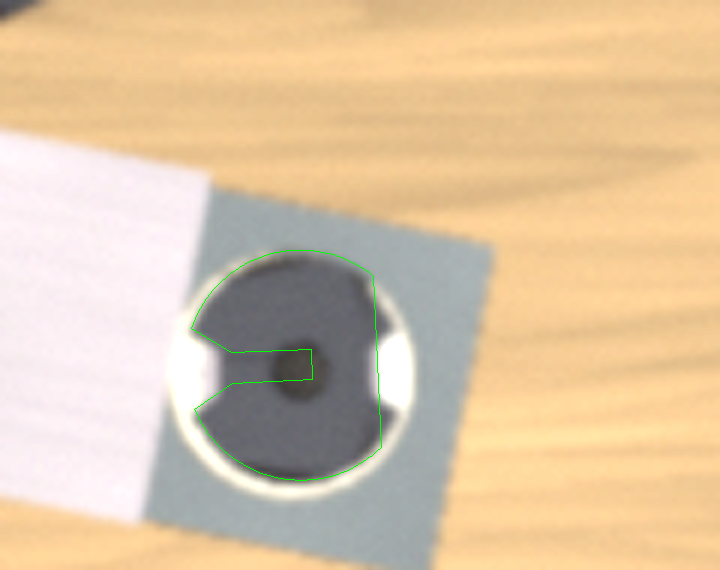

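View pics/scene15.png

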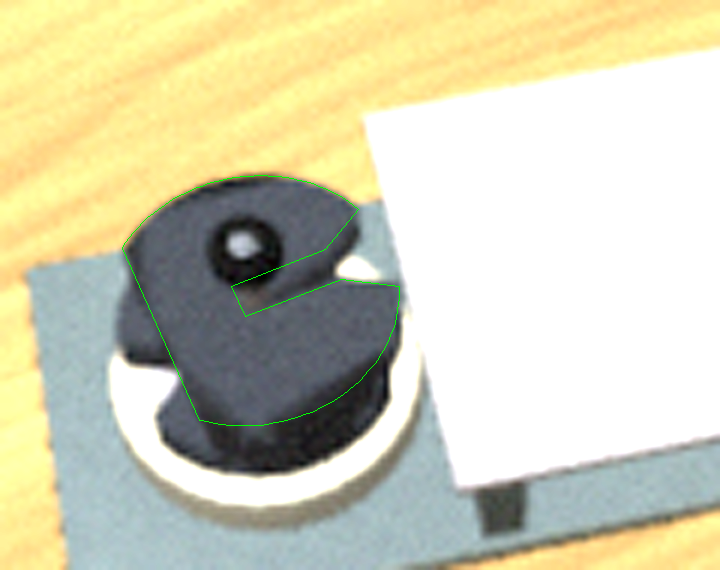

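The final press stopped at the stem with 5.5 N: the TCP stopped 46.8 mm past the stem on this side, as in the first push, so the weight is home. The slot's 16 mm width on a 12 mm stem limits any sideways offset to about 2 mm. In the pictures the weight lies flat with its mouth toward the shelf at (200,365) in the top crop, and the lower weight is unmoved. The arm is clear, so I'm handing in.

Run:
```python
from h import *
from station import workorder
for n in ("jar","driver","spray"): print(n,[(np.round(r['at'],3).tolist(),round(r['score'],2)) for r in tip_of("scene",n)][:2])
st(); workorder.finish_job(); st()
```

```text
jar [([0.395, -0.311, -0.001], 0.59), ([0.554, -0.153, 0.07], 0.22)]
driver [([0.588, -0.379, -0.004], 0.72)]
spray [([0.441, 0.336, -0.0], 0.7)]
 t 48.33 p [ 0.4311 -0.3582  0.2596] F [0.4 0.4 0.6] M [-0.02 -0.08 -0.04] q [ 0.76  0.26 -0.15  1.74  0.04  1.15  0.61]
the job is handed in; nothing more can be done
the job is handed in; nothing more can be done
```

I slid the loose weight off the shelf with the open fingers behind its flat until the stem stopped it. I then turned it about 165° clockwise with one finger on the flat, pressed it home again from the other side, backed off and handed in at 48.3 s.

**Last checks:**
- **Direction:** the weight's slot is at about +90 to +92° and the lower weight's at about −88 to −91°, so they are opposite within about 3°. The lower weight matches its start fit of about −88.6°.
- **Lying flat:** the pictures show the weight flat on the lower one.
- **Bystanders:** the jar, screwdriver and spray can are within 4 mm of where they were found at the start.

**What failed or disagreed:**
- My first push passed over the weight without moving it, because the open fingertips sit about 26 mm above the TCP. I lowered the tool and repeated it.
- A sideways nudge with shut fingers never made contact.
- **Centring:** the combined picture fits put the weight 3.5 to 4 mm from the lower weight's centre, near the 4 mm limit. I think they are biased, since both weights are the same colour. The press forces and the slot's clearance on the stem suggest about 2 mm. Centring is therefore the least certain of the checks.

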